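# Nip a pack of stencils in the bench press

### The arm

A 6-joint arm with a two-finger parallel gripper is mounted at the origin on the work surface. World frame = base frame: x ahead of the robot, y to its left, z up, the work surface at z = 0. Lengths are in m, angles in rad, forces in N, time in s.
With the tool pointing down it reaches from about 0.275 to 0.85 m from the base axis. Payload 19 kg.
Tool frame: the origin (TCP) lies midway between the tips of the shut fingers; the grasp point (between the pads) lies 19 mm behind it; z points along the fingers, y is the line along which they close (so a half turn about z gives the same grasp; the last joint's range is limited). The gripper opens to 85 mm and grips with 20 to 120 N. Pads are 22 mm wide; open, the fingers measure 114 mm over their backs; the gripper's body (76 mm by 85 mm) begins 54 mm behind the grasp point. The pads swing forward as they close: fully open they stand 13 mm farther back than shut.
Start: joints at [1.062, 0.15, 1.437, -0, 1.554, -0.134], TCP at [0.211, 0.535, 0.231] pointing down, gripper open.
Joint ranges: [-2.8, 2.8], [-0.68, 2.1], [0.12, 2.68], [-1.39, 4.53], [0.16, 2.79], [-2.81, 2.81]. Speed limits (rad/s): [1.89, 1.89, 2.22, 3.01, 3.01, 3.01].

### API

Orientations are given as a 3x3 rotation matrix whose columns are the frame's x, y, z axes.
In Python, from station import manip, eyes gives the robot as it stands. The module is installed in compiled form; this text tells all that it offers.
- The arm moves only by the tool step_arm, never from a script. Its argument "motion" is one flat list of numbers, 7 for each row, row after row: the shift along the tool's x, y, z scaled (see below), then the turn, a rotation vector about the tool's x, y, z scaled (see below), then the closure, from -1 (fully open) to 1 (shut). A call has 1 to 20 rows; each row is the pose to reach, as a shift and turn from the pose commanded when the call began, along the tool's axes at that moment; what a row does not reach only later rows make up. The controller multiplies each number of a shift by 0.75 m and each number of a turn by 30 degrees. A row lasts 1/10 s, in which the tool goes at most 50 mm and 8.59 degrees, less where a joint would pass 70% of its speed; a pose out of reach is approached as far as the arm can. A call with a number of a shift or a turn outside -1 to 1 is refused whole. A call with a gripper value outside its range is refused whole. The fingers move at their own pace and stop on an object; the grip force is fixed at half the most. Time passes only in rows, so rows that repeat a pose let the fingers close. It gives the time, the measured TCP pose, the force, the opening and the grip force at its end, in the units of the state.
- manip.read_state(): the state, without advancing time (a new reading comes with each control period).
- eyes.get_image(name): name is "side" or "top"; returns a dict with "image" (480x640x3 uint8, red, green, blue), "camera_matrix" (3x3 intrinsics, pixels), "xyz" and "orientation" of the camera in the world. Camera axes: x right, y down, z forward; pixel columns grow to the right and rows downward; lengths in m; the calibration is good to about 2 mm. A picture is of the moment at which its call begins. There is no depth.
- manip.close_job(): hands the job in; it is judged then, once.
The state is a dict: "t": time; "q": joint angles; "joint_velocities": joint speeds; "joint_torque": joint torques, N m; "tool_pos": TCP position; "tool_rot": TCP orientation; "ft_force": force on the tool from outside, world axes, zero at the start; "moment": the same for the moment, N m; "gripper_width": opening from 0.0 (shut) to 1.0 (fully open); "grasp_force": force on a finger pad.
Only numpy, scipy, OpenCV 4.12 (cv2) and the standard library are available. Lean on these libraries where they do the work, as an engineer would, in place of code of your own. Each camera call takes 0.05 s, during which the arm holds its last target. There are 200 camera calls.

### The job

Close the green bench press on the pack of stencils: with a fingertip against its spokes, push the handwheel round clockwise (seen from above) until the platen bears firmly on the pack and the wheel comes up tight, then take the finger away so that the press holds the pack by itself. Push the wheel, do not grip it, and leave the pack and the things standing round the press where they are.

Things in the scene. Friction and masses are not known exactly. Their poses are not given: they have to be found in the camera images.
- press: Green cast-iron nipping press fixed to the table. Origin: middle of its footprint on the table top, on the screw axis; z up, y along the crosshead. Base 230 (x) x 330 (y) x 30 mm high; two steel columns 26 mm thick at y = +-138 mm carry a crosshead 48 mm wide (64 mm round the screw), highest points 219 mm above the table. The handwheel turns above it.
- platen: Green pressing plate 170 (x) x 230 (y) x 16 mm, hung on the screw; it does not turn. Origin: centre of its underside. It sinks 4 mm per radian of clockwise wheel turn (25 mm a turn) and carries the wheel down with it: the wheel's middle plane stays 172 mm above its underside. The screw is self-locking: it stays where it is left.
- handwheel (a joint): Wheel angle, rad, growing clockwise seen from above (platen goes down); 0 = fully up. Starts between 0 and 3.4; platen meets pack at about 6. It keeps turning only while pushed: 0.4 N m drag (6 N on a spoke at 66 mm radius, 10 to 14 N when run into). Past 6 a moving push climbs some 15 N per radian; 15 to 25 N is tight. Past about 6.7 it also springs back on a resting finger (5 N or more).
- wheel_hub (a point): Centre of the bare-metal wheel on the screw axis, in the middle plane of rim and spokes (276 mm above the table at 0, 252 closed). x axis along one spoke, turning with the wheel; z up. Rim 105 mm radius to its middle, 18 mm thick; four spokes 14 mm thick, 90 deg apart; hub radius 23 mm, 19 mm high above the plane. Openings clear from 23 to 96 mm radius, and below them down to the crosshead.
- pack: Loose pack of stencil cards between two plywood boards, 150 (x) x 200 (y) x 50 mm thick, about 1.1 kg, lying under the platen on the press's base (30 mm above the table). Its top board gives 1 mm for each 60 N, at most 8 mm. Origin: centre of its underside.
- pack_top (a point): Centre of the pack's top face, 80 mm above the table; the platen bears on it when closed.
- bowl: Loose blue ceramic bowl, 110 mm wide, 50 mm high, beside the press. Origin: centre of its foot.
- dye_jar: Loose amber jar with black lid, 54 mm wide, 85 mm high. Origin: centre of its foot.
- tin: Loose steel can with blue label, 66 mm wide, 100 mm high. Origin: centre of its foot.
- marker: Loose black marker pen standing on end, 19 mm thick, 130 mm high. Origin: centre of its foot.
- brush: Loose flat paste brush lying on the table, 142 mm long along its x axis, 70 mm wide, 18 mm high. Origin: on its underside, where handle and head meet.
- tape: Loose roll of tape lying flat, 84 mm wide, 24 mm high. Origin: centre of its underside.
- weight: Loose brass paperweight with a knob, 60 mm wide, 64 mm high. Origin: centre of its foot.

How it is judged:
At the end, for the whole second after the job is handed in: With the wheel released and at rest (under 0.05 rad/s), the platen bears on the pack with more than 30 N, and the pack lies within 30 mm of the platen's centre and at rest (contact force between platen and pack above 30 N and velocity of joint handwheel between -0.05 and 0.05 rad/s and horizontal distance between pack and platen below 0.03 m and linear speed of pack below 0.02 m/s); the robot touches nothing.
It fails at once if the wheel was gripped or forced (fingers pressing on it with over 35 N while it stands still) (contact force between the fingers and handwheel above 35 N and velocity of joint handwheel between -0.1 and 0.1 rad/s).
It fails at once if the wheel was pushed with the arm or the gripper's body instead of a finger (contact force between the arm and handwheel above 10 N).
It fails at once if the pack was shifted by more than 12 mm or lifted (distance of pack from where it was at the start of the episode above 0.012 m).
It fails at once if something standing round the press was lifted, knocked or moved by more than 20 mm (distance of any of bowl, dye_jar, tin, marker, brush, tape, weight from where it was at the start of the episode above 0.02 m).
It also fails if it takes over 64 s, if anything falls off the work surface, if the arm or the gripper's body presses on something with over 40 N, if the wrist force passes 120 N, or if a joint passes its speed limit or range.

## Working session

There is one attempt and no reset: what is moved stays moved. The work goes in short steps, Python scripts to look and compute and a tool call to move; the robot and the scene stay as the last step left them, time stands still between calls to the robot, and variables do not carry over. Pictures are saved under pics/ and viewed, at most 10 in all, crops included, and the job is handed in when it is done.

Besides the shell and the picture viewer there is one more tool, called after "Call:" by a JSON object that holds its "op" and its "data", one argument or row to a line. step_arm: Moves the arm, as the interface text tells. Its arguments: {"type":"object","properties":{"motion":{"type":"array","items":{"type":"number"}}},"required":["motion"]}

```bash
mkdir -p pics
python3 - <<'E'
from station import manip, eyes
import cv2,json
s=manip.read_state(); print({k:s[k] for k in("t","tool_pos","tool_rot","ft_force","gripper_width")})
for n in("side","top"):
    d=eyes.get_image(n); cv2.imwrite(f"pics/{n}0.png",d["image"][:,:,::-1]); print(n,d["camera_matrix"],d["xyz"],d["orientation"])
E
```

```text
{'t': 0.0, 'tool_pos': array([0.21039204, 0.53486228, 0.23070414]), 'tool_rot': array([[-9.30576123e-01,  3.66097967e-01, -5.98922134e-04],
       [ 3.66098409e-01,  9.30575589e-01, -1.01420395e-03],
       [ 1.86044314e-04, -1.16305842e-03, -9.99999306e-01]]), 'ft_force': array([-0.33416717, -0.21388753, -0.37456432]), 'gripper_width': 0.9992238955696597}
side [[576.35929896   0.         322.68595778]
 [  0.         576.35929896 241.20390145]
 [  0.           0.           1.        ]] [ 0.32945745 -0.81788896  0.8597591 ] [[ 0.96404363 -0.157619    0.21395356]
 [-0.26573753 -0.56616322  0.78028378]
 [-0.00185491 -0.8090831  -0.58769133]]
top [[450.48755967   0.         322.99943082]
 [  0.         450.48755967 240.38525905]
 [  0.           0.           1.        ]] [0.48929976 0.05950875 1.00524065] [[ 0.00456594 -0.99582292  0.09119134]
 [-0.99997667 -0.0040835   0.00547629]
 [-0.00508104 -0.09121422 -0.99581833]]
```

View pics/top0.png

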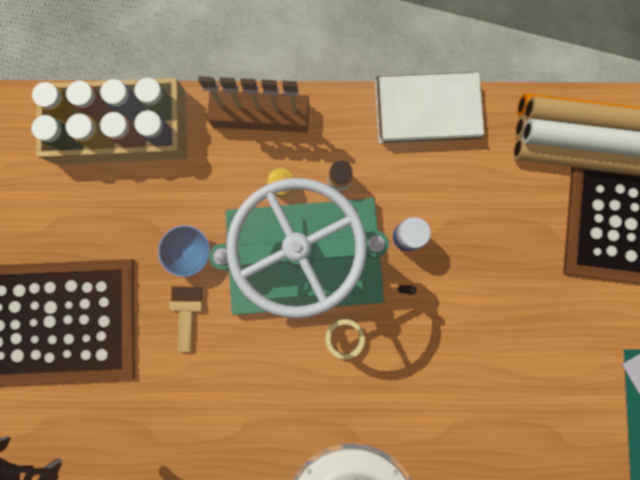

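View pics/side0.png

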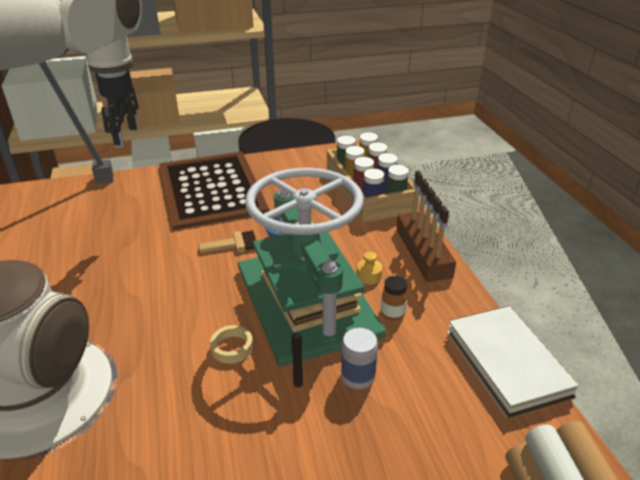

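The top view shows the wheel ring centred near (297,248), with its hub at (295,246). In the side view the hub is near (304,197) and the marker and tin stand in front. I'll measure the ring in both views next.

```bash
cat > h.py <<'E'
import numpy as np,cv2
from station import manip,eyes
def ray(d,u,v):
    K=np.array(d["camera_matrix"]);r=np.array(d["orientation"])@np.linalg.solve(K,[u,v,1.]);return np.array(d["xyz"]),r/np.linalg.norm(r)
def onz(d,u,v,z):
    o,r=ray(d,u,v);return o+r*(z-o[2])/r[2]
def tri(a,b):
    A=np.stack([a[1],-b[1]],1);t=np.linalg.lstsq(A,b[0]-a[0],rcond=None)[0]
    p,q=a[0]+a[1]*t[0],b[0]+b[1]*t[1];return (p+q)/2,np.linalg.norm(p-q)
def grey(d,box,vmin=115):
    hsv=cv2.cvtColor(d["image"],cv2.COLOR_RGB2HSV);m=((hsv[...,1]<50)&(hsv[...,2]>vmin)).astype(np.uint8)
    k=np.zeros_like(m);x0,y0,x1,y1=box;k[y0:y1,x0:x1]=m[y0:y1,x0:x1]
    n,l,s,_=cv2.connectedComponentsWithStats(k);i=1+np.argmax(s[1:,4]);return (l==i).astype(np.uint8)
E
python3 - <<'E'
from h import *
R={}
for n,b in(("top",(215,165,385,330)),("side",(235,160,375,240))):
    d=eyes.get_image(n);m=grey(d,b)
    c=max(cv2.findContours(m,cv2.RETR_EXTERNAL,cv2.CHAIN_APPROX_NONE)[0],key=len)
    h=cv2.convexHull(c);e=cv2.fitEllipse(h);print(n,m.sum(),e,cv2.boundingRect(c));R[n]=(d,m,h)
dt,mt,ht=R["top"];ds,ms,hs=R["side"]
# fit circle centre in plane z: radius from hull points for each z, both views
for z in np.arange(.250,.282,.004):
    o=[]
    for d,h in((dt,ht),(ds,hs)):
        P=np.array([onz(d,*p,z)[:2] for p in h[:,0].astype(float)]);(A)=np.c_[2*P,np.ones(len(P))]
        s=np.linalg.lstsq(A,(P**2).sum(1),rcond=None)[0];o.append((s[:2].round(4),round(np.sqrt(s[2]+s[:2]@s[:2]),4)))
    print(round(z,3),o)
z=.266
v,u=np.nonzero(mt);P=np.array([onz(dt,a,b,z)[:2] for a,b in zip(u,v)])
np.save("spk.npy",P)
for n in R: 
    cv2.imwrite(f"pics/m_{n}.png",R[n][1]*255)
E
```

```text
top 7056 ((293.170166015625, 247.70811462402344), (137.77223205566406, 147.73190307617188), 80.70695495605469) (215, 178, 152, 140)
side 3545 ((302.34686279296875, 200.40232849121094), (65.5135498046875, 124.22836303710938), 88.65928649902344) (237, 168, 127, 66)
0.25 [(array([0.5478, 0.1123]), np.float64(0.1192)), (array([0.5521, 0.1465]), np.float64(0.1241))]
0.254 [(array([0.5475, 0.112 ]), np.float64(0.1185)), (array([0.5506, 0.1402]), np.float64(0.1232))]
0.258 [(array([0.5472, 0.1117]), np.float64(0.1179)), (array([0.5491, 0.1338]), np.float64(0.1224))]
0.262 [(array([0.5469, 0.1114]), np.float64(0.1173)), (array([0.5477, 0.1275]), np.float64(0.1216))]
0.266 [(array([0.5466, 0.1111]), np.float64(0.1166)), (array([0.5462, 0.1212]), np.float64(0.1208))]
0.27 [(array([0.5463, 0.1109]), np.float64(0.116)), (array([0.5448, 0.1149]), np.float64(0.12))]
0.274 [(array([0.546 , 0.1106]), np.float64(0.1154)), (array([0.5433, 0.1085]), np.float64(0.1192))]
0.278 [(array([0.5457, 0.1103]), np.float64(0.1148)), (array([0.5418, 0.1022]), np.float64(0.1184))]
```

Run:
```python
from h import *
from scipy.optimize import least_squares
R={n:(lambda d:(d,grey(d,b)))(eyes.get_image(n)) for n,b in(("top",(215,165,385,330)),("side",(235,160,375,240)))}
def fit(n,z):
    d,m=R[n];h=cv2.convexHull(max(cv2.findContours(m,cv2.RETR_EXTERNAL,cv2.CHAIN_APPROX_NONE)[0],key=len))
    P=np.array([onz(d,*p,z)[:2] for p in h[:,0].astype(float)])
    return least_squares(lambda s:np.hypot(*(P-s[:2]).T)-s[2],[.546,.109,.115],loss="soft_l1",f_scale=.001).x
for z in np.arange(.254,.282,.004): print(round(z,3),fit("top",z).round(4),fit("side",z).round(4))
d,m=R["top"];z=.268;s=fit("top",z)
v,u=np.nonzero(m);P=np.array([onz(d,a,b,z)[:2] for a,b in zip(u,v)])-s[:2]
r=np.hypot(*P.T);k=(r>.04)&(r<.085);a=np.degrees(np.arctan2(P[k,1],P[k,0]))
print(s,np.histogram(a,bins=np.arange(-180,181,5))[0]); print("mod90",np.degrees(np.angle(np.exp(4j*np.radians(a)).mean()))/4)
for n in R:
    d,m=R[n];im=d["image"].copy();im[m>0]=(255,0,0);x,y=(295,246) if n=="top" else (304,200)
    R[n]+=(cv2.resize(im[y-90:y+90,x-100:x+100],None,fx=2,fy=2),)
cv2.imwrite("pics/m.png",np.hstack([R["top"][2],R["side"][2]])[:,:,::-1])
```

```text
0.254 [0.5477 0.1092 0.1171] [0.5512 0.1395 0.1227]
0.258 [0.5474 0.1089 0.1164] [0.5498 0.1332 0.1219]
0.262 [0.5471 0.1087 0.1158] [0.5483 0.1269 0.1211]
0.266 [0.5468 0.1084 0.1152] [0.5468 0.1206 0.1203]
0.27 [0.5465 0.1081 0.1146] [0.5454 0.1143 0.1195]
0.274 [0.5462 0.1079 0.114 ] [0.5439 0.1079 0.1187]
0.278 [0.5459 0.1076 0.1133] [0.5425 0.1016 0.1179]
[0.54663717 0.10825732 0.11488588] [ 0  0  0 11 77 91 71  5  0  0  0  0  0  0  0  0  0  0  0  0  0 10 76 91
 71  9  0  0  0  0  0  0  0  0  0  0  0  0  0 12 72 89 69  6  0  0  0  0
  0  0  0  0  0  0  0  0  0 13 77 92 63  3  0  0  0  0  0  0  0  0  0  0]
mod90 27.12062237402985
```

View pics/m.png

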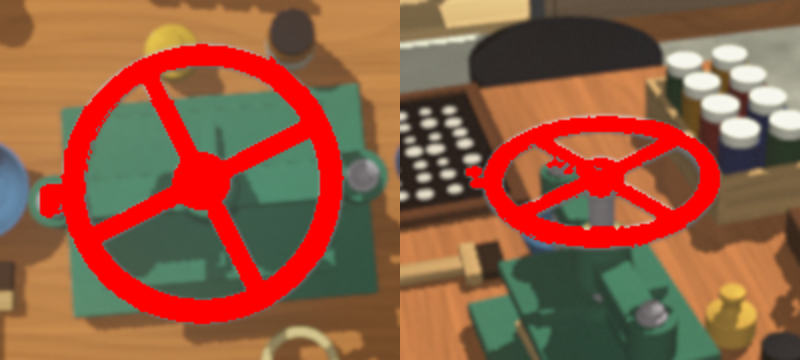

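The mask follows the wheel cleanly. Hub is at (0.546, 0.108) with z about 0.272, and the spokes sit at 27° + 90k. I'll raise the tool, shut the gripper and square the axes to the world.

Call:
{"op": "step_arm", "data": {
  "motion": [0,0,-0.06,0,0,-0.25,1,0,0,-0.12,0,0,-0.5,1,0,0,-0.18,0,0,-0.716,1,0,0,-0.227,0,0,-0.716,1,0,0,-0.227,0,0,-0.716,1,0,0,-0.227,0,0,-0.716,1]
}}

```text
t: 0.9
tool_pos: [0.2106, 0.5352, 0.4017]
tool_rot: [[-1.0, -0.0, 0.0], [-0.0, 1.0, 0.001], [-0.0, 0.001, -1.0]]
ft_force: [-0.3, 0.2, -0.5]
gripper_width: 0.008
grasp_force: 0.0
```

Call:
{"op": "step_arm", "data": {
  "motion": [-0.04,-0.04,0,0,0,0,1,-0.08,-0.08,0,0,0,0,1,-0.12,-0.125,0,0,0,0,1,-0.16,-0.165,0,0,0,0,1,-0.2,-0.205,0,0,0,0,1,-0.24,-0.245,0,0,0,0,1,-0.28,-0.285,0,0,0,0,1,-0.32,-0.33,0,0,0,0,1,-0.36,-0.37,0,0,0,0,1,-0.4,-0.41,0,0,0,0,1,-0.44,-0.45,0,0,0,0,1,-0.46,-0.475,0,0,0,0,1,-0.474,-0.488,0,0,0,0,1,-0.474,-0.488,0,0,0,0,1,-0.474,-0.488,0,0,0,0,1]
}}

```text
t: 2.4
tool_pos: [0.5656, 0.1697, 0.401]
tool_rot: [[-1.0, -0.0, -0.001], [-0.0, 1.0, 0.0], [0.001, 0.0, -1.0]]
ft_force: [-0.7, -0.3, -1.5]
gripper_width: -0.003
grasp_force: 0.0
```

Run:
```python
from h import *
s=manip.read_state();print(s["tool_pos"],s["q"])
d=eyes.get_image("side");cv2.imwrite("pics/a.png",d["image"][:,:,::-1])
```

```text
[0.56563495 0.16972538 0.40104859] [ 1.60999884e-01  1.89654949e-01  1.05370247e+00  1.83970353e-04
  1.89919978e+00 -1.41008327e+00]
```

View pics/a.png

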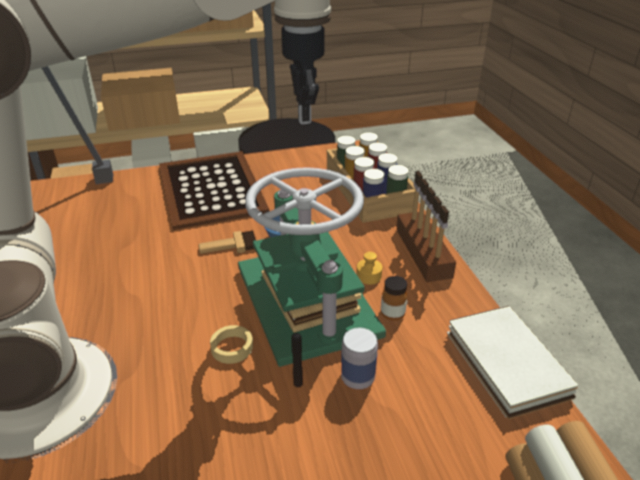

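The finger tip at (304,122) hangs clear above the wheel's far opening. Next I lower it through the opening.

Call:
{"op": "step_arm", "data": {
  "motion": [0,0,0.04,0,0,0,1,0,0,0.08,0,0,0,1,0,0,0.11,0,0,0,1,0,0,0.14,0,0,0,1,0,0,0.16,0,0,0,1,0,0,0.18,0,0,0,1,0,0,0.193,0,0,0,1,0,0,0.193,0,0,0,1,0,0,0.193,0,0,0,1]
}}

```text
t: 3.35
tool_pos: [0.5662, 0.1692, 0.2574]
tool_rot: [[-1.0, -0.0, 0.001], [-0.0, 1.0, 0.0], [-0.001, 0.0, -1.0]]
ft_force: [0.6, 0.2, 0.4]
gripper_width: 0.001
grasp_force: 0.0
```

```bash
cat > arc.py <<'E'
# arc rows (tool units) from the present pose: end angle(s) deg about hub, with n rows, 4 mm/rad down
import sys
from h import *
C=np.array([.5463,.1079]);r=.066
s=manip.read_state();p=s["tool_pos"]
a0=np.degrees(np.arctan2(*(p[:2]-C)[::-1]));print("now",p.round(4),"ang",a0.round(1),"r",np.hypot(*(p[:2]-C)).round(4),s["ft_force"].round(1))
step,n=float(sys.argv[1]),int(sys.argv[2])
for i in range(1,n+1):
    a=np.radians(a0-step*i);q=C+r*np.array([np.cos(a),np.sin(a)])
    d=q-p[:2];print(round(-d[0]/.75,3),round(d[1]/.75,3),round(np.radians(step*i)*.004/.75,4))
E
python3 arc.py 8 20
```

```text
now [0.5662 0.1692 0.2574] ang 72.0 r 0.0644 [0.6 0.2 0.4]
-0.012 -0.003 0.0007
-0.023 -0.009 0.0015
-0.032 -0.016 0.0022
-0.041 -0.025 0.003
-0.048 -0.035 0.0037
-0.054 -0.046 0.0045
-0.058 -0.057 0.0052
-0.061 -0.069 0.006
-0.061 -0.082 0.0067
-0.061 -0.094 0.0074
-0.058 -0.106 0.0082
-0.054 -0.117 0.0089
-0.048 -0.128 0.0097
-0.041 -0.138 0.0104
-0.032 -0.147 0.0112
-0.023 -0.155 0.0119
-0.012 -0.161 0.0127
-0.001 -0.165 0.0134
0.011 -0.168 0.0141
0.023 -0.17 0.0149
```

Call:
{"op": "step_arm", "data": {
  "motion": [-0.012,-0.003,0.001,0,0,0,1,-0.023,-0.009,0.001,0,0,0,1,-0.032,-0.016,0.001,0,0,0,1,-0.041,-0.025,0.002,0,0,0,1,-0.048,-0.035,0.002,0,0,0,1,-0.054,-0.046,0.003,0,0,0,1,-0.058,-0.057,0.004,0,0,0,1,-0.061,-0.069,0.005,0,0,0,1,-0.061,-0.082,0.006,0,0,0,1,-0.061,-0.094,0.006,0,0,0,1]
}}

```text
t: 4.35
tool_pos: [0.6117, 0.0977, 0.2521]
tool_rot: [[-1.0, -0.0, -0.0], [-0.0, 1.0, -0.0], [0.0, -0.0, -1.0]]
ft_force: [0.2, 3.9, -0.1]
gripper_width: -0.001
grasp_force: 1.6
```

```bash
cat > ang.py <<'E'
from h import *
import sys
d=eyes.get_image("top");z=float(sys.argv[1]);m=grey(d,(215,165,385,330))
v,u=np.nonzero(m);P=np.array([onz(d,a,b,z)[:2] for a,b in zip(u,v)])-[.5463,.1079]
r=np.hypot(*P.T);k=(r>.04)&(r<.085);a=np.degrees(np.arctan2(P[k,1],P[k,0]))
print("spokes at",np.degrees(np.angle(np.exp(4j*np.radians(a)).mean()))/4,"+90k",np.histogram(a,bins=np.arange(-180,181,15))[0])
E
python3 ang.py .27;python3 arc.py 8 20; cat > /dev/null; python3 -c "
from h import *
cv2.imwrite('pics/b.png',np.hstack([cv2.resize(eyes.get_image(n)['image'][y-100:y+100,x-130:x+130,::-1],(400,308)) for n,x,y in(('top',295,246),('side',304,190))]))"
```

```text
spokes at -24.336488564778723 +90k [  0   0   0  74 197  99  97  65   2   8  13   0   0   0   0  85 168   0
   0   0   0  83 152   0]
now [0.6118 0.0965 0.2523] ang -9.9 r 0.0665 [ 0.4 -1.6  0.1]
0.004 -0.012 0.0007
0.008 -0.023 0.0015
0.014 -0.034 0.0022
0.022 -0.044 0.003
0.031 -0.052 0.0037
0.041 -0.059 0.0045
0.051 -0.065 0.0052
0.063 -0.069 0.006
0.075 -0.072 0.0067
0.087 -0.073 0.0074
0.099 -0.072 0.0082
0.111 -0.069 0.0089
0.123 -0.065 0.0097
0.134 -0.06 0.0104
0.144 -0.052 0.0112
0.153 -0.044 0.0119
0.16 -0.034 0.0127
0.166 -0.024 0.0134
0.171 -0.012 0.0141
0.174 -0.0 0.0149
```

View pics/b.png

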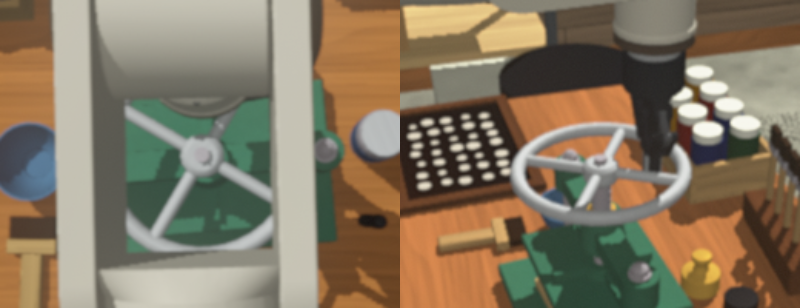

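The wheel is turning: the spoke sits just ahead of the finger, and nothing else touches it. I'll carry on round.

Call:
{"op": "step_arm", "data": {
  "motion": [0.004,-0.012,0.001,0,0,0,1,0.008,-0.023,0.0015,0,0,0,1,0.014,-0.034,0.002,0,0,0,1,0.022,-0.044,0.003,0,0,0,1,0.031,-0.052,0.004,0,0,0,1,0.041,-0.059,0.0045,0,0,0,1,0.051,-0.065,0.005,0,0,0,1,0.063,-0.069,0.006,0,0,0,1,0.075,-0.072,0.007,0,0,0,1,0.087,-0.073,0.0075,0,0,0,1,0.099,-0.072,0.008,0,0,0,1,0.111,-0.069,0.009,0,0,0,1,0.123,-0.065,0.0095,0,0,0,1,0.134,-0.06,0.0105,0,0,0,1,0.144,-0.052,0.011,0,0,0,1,0.153,-0.044,0.012,0,0,0,1,0.16,-0.034,0.0125,0,0,0,1,0.166,-0.024,0.0135,0,0,0,1,0.171,-0.012,0.014,0,0,0,1,0.174,0,0.015,0,0,0,1]
}}

```text
t: 6.5
tool_pos: [0.4809, 0.0993, 0.241]
tool_rot: [[-1.0, -0.0, -0.0], [-0.0, 1.0, -0.0], [0.0, -0.0, -1.0]]
ft_force: [2.1, -4.2, -0.2]
gripper_width: 0.0
grasp_force: 1.6
```

```bash
python3 arc.py 6 16
```

```text
now [0.4809 0.0993 0.241 ] ang -172.5 r 0.0659 [ 2.1 -4.2 -0.2]
0.001 0.009 0.0006
0.001 0.018 0.0011
-0.001 0.028 0.0017
-0.003 0.036 0.0022
-0.006 0.045 0.0028
-0.01 0.053 0.0034
-0.015 0.061 0.0039
-0.02 0.069 0.0045
-0.027 0.075 0.005
-0.034 0.081 0.0056
-0.041 0.086 0.0061
-0.049 0.091 0.0067
-0.058 0.094 0.0073
-0.067 0.097 0.0078
-0.076 0.099 0.0084
-0.085 0.099 0.0089
```

Call:
{"op": "step_arm", "data": {
  "motion": [0.001,0.009,0.0005,0,0,0,1,0.001,0.018,0.001,0,0,0,1,-0.001,0.028,0.0015,0,0,0,1,-0.003,0.036,0.002,0,0,0,1,-0.006,0.045,0.003,0,0,0,1,-0.01,0.053,0.0035,0,0,0,1,-0.015,0.061,0.004,0,0,0,1,-0.02,0.069,0.0045,0,0,0,1]
}}

```text
t: 7.3
tool_pos: [0.4966, 0.1508, 0.2376]
tool_rot: [[-1.0, -0.0, -0.0], [-0.0, 1.0, -0.0], [0.0, -0.0, -1.0]]
ft_force: [-2.2, -2.3, 0.1]
gripper_width: 0.003
grasp_force: 1.4
```

```bash
python3 arc.py 4 16
python3 - <<'E'
from h import *
d=eyes.get_image("side");cv2.imwrite("pics/c.png",cv2.resize(d["image"][130:370,200:420,::-1],(550,600)))
E
```

```text
now [0.4966 0.1508 0.2376] ang 139.2 r 0.0657 [-2.2 -2.3  0.1]
-0.004 0.005 0.0004
-0.008 0.009 0.0007
-0.013 0.013 0.0011
-0.018 0.016 0.0015
-0.023 0.02 0.0019
-0.029 0.022 0.0022
-0.034 0.025 0.0026
-0.04 0.027 0.003
-0.046 0.028 0.0034
-0.052 0.03 0.0037
-0.058 0.03 0.0041
-0.064 0.031 0.0045
-0.071 0.031 0.0048
-0.077 0.03 0.0052
-0.083 0.029 0.0056
-0.089 0.028 0.006
```

View pics/c.png

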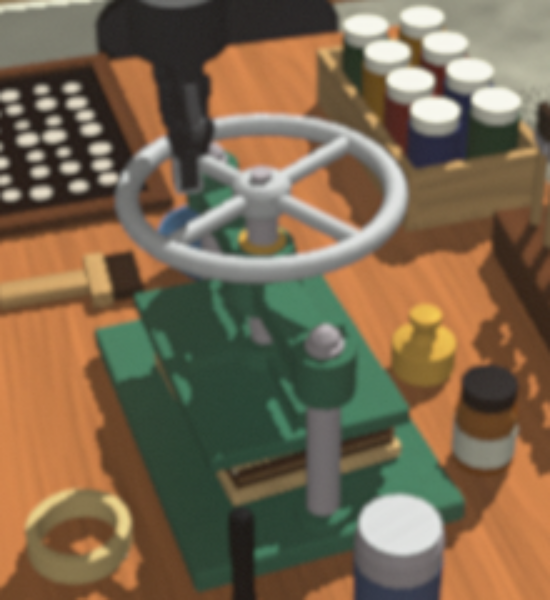

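The platen is close to the pack and the force is still just drag (about 3 N). From here I push in smaller portions and watch the force.

Call:
{"op": "step_arm", "data": {
  "motion": [-0.004,0.005,0.0004,0,0,0,1,-0.008,0.009,0.0007,0,0,0,1,-0.013,0.013,0.001,0,0,0,1,-0.018,0.016,0.0015,0,0,0,1,-0.023,0.02,0.002,0,0,0,1,-0.029,0.022,0.002,0,0,0,1,-0.034,0.025,0.0025,0,0,0,1,-0.04,0.027,0.003,0,0,0,1]
}}

```text
t: 8.15
tool_pos: [0.5262, 0.1706, 0.2352]
tool_rot: [[-1.0, -0.0, -0.001], [-0.0, 1.0, -0.0], [0.001, -0.0, -1.0]]
ft_force: [-7.3, -3.0, -1.0]
gripper_width: -0.002
grasp_force: 3.5
```

```bash
python3 arc.py 4 12
```

```text
now [0.5262 0.1706 0.2352] ang 107.8 r 0.0658 [-7.3 -3.  -1. ]
-0.006 0.002 0.0004
-0.012 0.003 0.0007
-0.018 0.004 0.0011
-0.024 0.004 0.0015
-0.03 0.004 0.0019
-0.036 0.004 0.0022
-0.042 0.003 0.0026
-0.048 0.002 0.003
-0.054 -0.0 0.0034
-0.06 -0.002 0.0037
-0.066 -0.005 0.0041
-0.071 -0.008 0.0045
```

Call:
{"op": "step_arm", "data": {
  "motion": [-0.006,0.002,0.0003,0,0,0,1,-0.012,0.003,0.0005,0,0,0,1,-0.018,0.004,0.001,0,0,0,1,-0.024,0.004,0.001,0,0,0,1,-0.03,0.004,0.001,0,0,0,1]
}}

```text
t: 8.65
tool_pos: [0.5481, 0.1737, 0.2343]
tool_rot: [[-1.0, -0.0, -0.003], [-0.0, 1.0, -0.0], [0.003, -0.0, -1.0]]
ft_force: [-14.2, -4.3, -0.2]
gripper_width: 0.0
grasp_force: 6.1
```

```bash
python3 arc.py 4 12
```

```text
now [0.5481 0.1737 0.2343] ang 88.5 r 0.0658 [-14.2  -4.3  -0.2]
-0.006 -0.0 0.0004
-0.012 -0.001 0.0007
-0.018 -0.002 0.0011
-0.024 -0.004 0.0015
-0.03 -0.006 0.0019
-0.036 -0.008 0.0022
-0.041 -0.011 0.0026
-0.046 -0.014 0.003
-0.051 -0.018 0.0034
-0.056 -0.022 0.0037
-0.06 -0.026 0.0041
-0.065 -0.031 0.0045
```

Call:
{"op": "step_arm", "data": {
  "motion": [-0.006,0,0,0,0,0,1,-0.012,-0.001,0.0005,0,0,0,1,-0.018,-0.002,0.0005,0,0,0,1]
}}

```text
t: 8.95
tool_pos: [0.5612, 0.1726, 0.2339]
tool_rot: [[-1.0, -0.001, -0.004], [-0.001, 1.0, 0.0], [0.004, 0.0, -1.0]]
ft_force: [-17.1, 1.7, 2.3]
gripper_width: 0.0
grasp_force: 7.6
```

```bash
python3 arc.py -4 6
```

```text
now [0.5612 0.1726 0.2339] ang 77.0 r 0.0664 [-17.1   1.7   2.3]
0.006 0.001 -0.0004
0.012 0.001 -0.0007
0.018 0.002 -0.0011
0.025 0.002 -0.0015
0.031 0.001 -0.0019
0.037 0.0 -0.0022
```

17 N moving push counts as tight. I'll back the finger off the spoke and lift it out.

Call:
{"op": "step_arm", "data": {
  "motion": [0.006,0.001,0,0,0,0,1,0.012,0.001,0,0,0,0,1,0.02,0.002,0,0,0,0,1,0.03,0.001,0,0,0,0,1,0.037,0,0,0,0,0,1,0.037,0,0,0,0,0,1,0.037,0,-0.02,0,0,0,1,0.037,0,-0.05,0,0,0,1,0.037,0,-0.1,0,0,0,1,0.037,0,-0.15,0,0,0,1,0.037,0,-0.2,0,0,0,1,0.037,0,-0.22,0,0,0,1,0.037,0,-0.22,0,0,0,1]
}}

```text
t: 10.25
tool_pos: [0.535, 0.1721, 0.4028]
tool_rot: [[-1.0, -0.0, 0.005], [-0.0, 1.0, 0.001], [-0.005, 0.001, -1.0]]
ft_force: [0.0, -1.3, -0.6]
gripper_width: -0.003
grasp_force: 0.0
```

Run:
```python
from h import *
s=manip.read_state();print(s["t"],s["tool_pos"],s["ft_force"])
a=eyes.get_image("side");b=eyes.get_image("side")
print(np.abs(a["image"].astype(int)-b["image"]).max())
cv2.imwrite("pics/d.png",a["image"][:,:,::-1])
```

```text
10.25 [0.53496838 0.17210443 0.40275126] [ 0.03419414 -1.26333601 -0.56661515]
72
```

View pics/d.png

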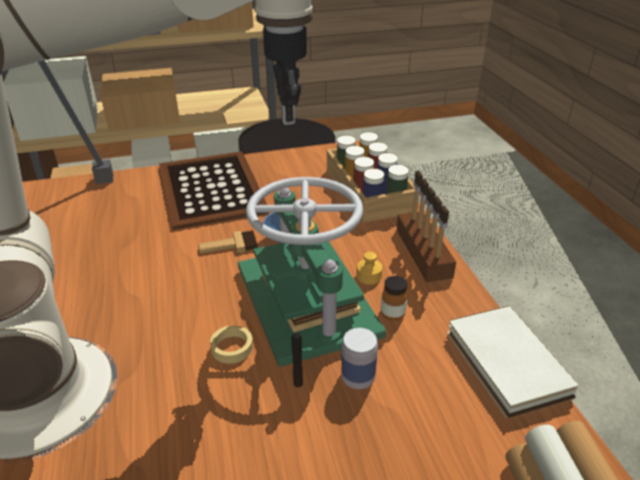

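The finger is clear at (290,120), the platen is down on the pack, and everything round the press is where it was. One check of wheel height and stillness before handing in.

Run:
```python
from h import *
I=[eyes.get_image("side") for _ in range(9)]
w=[i["image"][175:245,245:365].astype(int) for i in I]
print("wheel diff",np.abs(w[0]-w[-1]).max())
m=grey(I[-1],(245,170,372,250));h=cv2.convexHull(max(cv2.findContours(m,cv2.RETR_EXTERNAL,cv2.CHAIN_APPROX_NONE)[0],key=len))
print(cv2.boundingRect(h))
for z in np.arange(.244,.26,.003):
    P=np.array([onz(I[-1],*p,z)[:2] for p in h[:,0].astype(float)],np.float32);print(round(z,3),cv2.minEnclosingCircle(P))
```

```text
wheel diff 5
(245, 177, 118, 67)
0.244 ((0.5478619337081909, 0.12021476030349731), 0.12358257919549942)
0.247 ((0.5467979311943054, 0.11564428359270096), 0.12298104166984558)
0.25 ((0.5457338094711304, 0.11107378453016281), 0.12237939238548279)
0.253 ((0.5446698069572449, 0.10650333017110825), 0.12177783250808716)
0.256 ((0.5436055660247803, 0.10193280875682831), 0.1211761087179184)
0.259 ((0.5425416827201843, 0.09736240655183792), 0.12057460844516754)
```

The wheel is still and its plane is at about 0.251–0.252 m, against 0.252 m for closed. The force evidence agrees.

```bash
python3 -c "
from station import manip
print(manip.close_job())"
```

```text
the job is handed in; nothing more can be done
None
```

The press is closed on the pack: I pushed the wheel round until it took about 17 N (tight), took the finger clear, and handed the job in at about 11 s; no verdict came back.

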